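Hang the strainer pail on the rinse stand and hold the rinse valve half open

ROBOT

A 6-joint arm with a two-finger parallel gripper is mounted at the origin on the work surface. World frame = base frame: x ahead of the robot, y to its left, z up, the work surface at z = 0. Lengths are in m, angles in rad, forces in N, time in s.
With the tool pointing down it reaches from about 0.225 to 0.875 m from the base axis. Payload 3.4 kg.
Tool frame: the origin (TCP) lies at the very end of the fingers, on their centre line; the grasp point (between the pads) lies 19 mm behind it; z points along the fingers, y is the direction in which the jaws open and shut (so a half turn about z gives the same grasp; the last joint's range is limited). The gripper opens to 85 mm and grips with 20 to 120 N. Pads are 22 mm wide; open, the fingers measure 114 mm over their backs; the gripper's body (76 mm by 85 mm) begins 54 mm behind the grasp point. The pads swing forward as they close: fully open they stand 13 mm farther back than shut.
Start: joints at [1.178, 0.276, 1.505, -0, 1.361, -0.121], TCP at [0.154, 0.554, 0.231] pointing down, gripper open.
Joint ranges: [-2.89, 2.89], [-0.75, 2.08], [0.22, 2.7], [-1.18, 4.32], [0.11, 2.71], [-2.7, 2.7]. Speed limits (rad/s): [2.57, 2.57, 3.14, 3.14, 3.14, 3.14].

INTERFACE

Orientations are given as [roll, pitch, yaw] about the fixed x, y, z axes, in that order (R = Rz(yaw) Ry(pitch) Rx(roll)).
In Python, from rig import manip gives the robot as it stands. The module is installed in compiled form; this text tells all that it offers.
- The arm moves only by the shell command python3 -m jog 'ROWS' [OPENING] [FORCE]. ROWS is JSON, a list of rows, each an object with "translation": the shift along the tool's x, y, z in mm, a list of three; "rotation": the turn, a rotation vector about the tool's x, y, z in rad, a list of three. A call has exactly 5 rows; each row shifts and turns the pose as measured when the row begins, along the tool's axes as they then stand; what a row does not reach is not made up. A row lasts 1/10 s, in which the tool goes at most 50 mm and 8.59 degrees, less where a joint would pass 70% of its speed; a pose out of reach is approached as far as the arm can. A call is refused whole if a number of a shift passes 50 or a number of a turn 0.15, either way. A call with a gripper value outside its range is refused whole. OPENING is the opening, from -1 (shut) to 1 (fully open), set as the call begins (- or left out, the last holds). The fingers move at their own pace and stop on an object; FORCE is the grip in N (left out, the last holds). Time passes only in rows, so rows that do not move let the fingers close, or fill a call up. It gives the time, the measured TCP pose, the force and the opening at its end, in the units of the state.
- manip.sense(): the state, without advancing time (a new reading comes with each control period).
- manip.capture(name): name is "side" or "top" or "wrist"; returns a dict with "frame" (420x560x3 uint8, red, green, blue), "camera_matrix" (3x3 intrinsics, pixels), "distortion" ([k1, k2, p1, p2, k3] as OpenCV has them; the pictures are not rectified), "T" (4x4, takes a point from camera to world coordinates). Camera axes: x right, y down, z forward; pixel columns grow to the right and rows downward; lengths in m; the calibration is good to about 2 mm. A picture is of the moment at which its call begins. There is no depth.
- manip.close_job(): hands the job in, once; it reports no verdict.
The state is a dict: "clock": time; "joint_positions": joint angles; "qvel": joint speeds; "joint_torque": joint torques, N m; "position": TCP position; "orientation": TCP orientation; "ft_force": force on the tool from outside, world axes, zero at the start; "ft_torque": the same for the moment, N m; "opening": finger opening in m.
Only numpy, scipy, OpenCV 4.12 (cv2) and the standard library are available. Lean on these libraries where they do the work, as an engineer would, in place of code of your own. Each camera call takes 0.05 s, during which the arm holds its last target.

TASK

Rinse the strainer pail: hang it by its bar handle in the two-pronged hook of the rinse stand and let go of it, and only then push the spring-loaded plunger of the rinse valve down to half its travel and keep it there, finishing while still holding it half-way down. Do not press the plunger while the pail is off the hook, and leave the bowl and the cone cup where they are.

Things in the scene. Friction and masses are not known exactly. Their poses are not given: they have to be found in the camera images.
- pail: Perforated steel strainer pail, loose, 0.2 to 0.37 kg. Origin: centre of its underside, z up. Round, 90 mm across at the foot, 124 mm at the rim, rim 60 mm high. A rigid square arch handle stands on the rim: two upright legs at y = +-62 mm joined by a straight level round bar, 10 mm thick, along the pail's y. It looks the same after half a turn.
- pail_handle (a point): Middle of the pail's handle bar, 130 mm straight above the middle of its underside: grip the bar here (10 mm across, bar along y, 70 mm of room beneath it down to the rim). Axes as the pail.
- stand: Steel rinse stand, fixed, left or right of the robot. Drip tray 200 (x) x 170 (y) x 20 mm high; at its rear, x = +85 mm, a post 28 mm thick and 216 mm tall; on the post, 85 mm up, a spray nozzle ending at x = +54 mm; near its top the two-pronged hook. Origin: centre of the tray's underside, z up, front is -x.
- hook_seat (a point): Where the middle of the pail's bar rests once hung, midway between the prongs, 30 mm in front of the stand's centre, 185 mm above the counter; axes as the stand. Bar along the stand's y (either way round). Bring the pail in from the front (-x), bar above the prong tips, rim below the prongs, handle legs outside them, then lower; it hangs clear of the tray.
- prong_tip (a point): Front tip of the hook's prong at +y; axes as the stand. Two prongs, 8 mm thick bars at y = +-40 mm, run forward from the post. Each ends in an upward-open V below the seat: its arms slope 45 degrees, from 172 mm up at the bottom to 197 mm up 25 mm in front of and behind the seat (bar centres; highest metal 201 mm, underside 168 mm).
- valve: Rinse valve, fixed, on the other side from the stand: steel pedestal, foot 90 mm across, column 56 mm across and 95 mm tall, carrying the plunger. Origin: centre of its underside, z up. On its +y side, 48 mm off, a thin gauge pin 145 mm tall with two dark collars at 130 and 140 mm: half-way down, the plunger's flat top is level with the gap between them.
- plunger_top (a point): Centre of the flat top of the plunger's round black cap, 52 mm across and 14 mm thick, on the valve's axis; 150 mm above the counter when at rest, it sinks as the plunger is pressed. The cap is to be pushed straight down from above.
- plunger (a joint): Travel of the plunger in m: 0 at rest (up), growing as it is pressed down, stop at 0.030; half travel is 0.015. Spring: about 3.5 N to start it moving, 8.7 N at half travel, 14 N at the stop; springs back up when let go.
- bowl: Bystander: loose aluminium bowl 110 mm across, 50 mm tall, origin at the centre of its underside.
- cone_cup: Bystander: loose tan flat-bottomed cone, 54 mm across, 55 mm tall, origin at the centre of its underside.
Mind the look-alikes: they are no part of the job. Leave any blue look-alike of the pail alone.

How it is judged:
On the way, in this order (a step that is already met when the one before it is completed fails the run):
1. the pail hangs by its bar in both prongs of the hook, let go of (x of pail_handle in the frame of hook_seat between -0.015 and 0.015 m and y of pail_handle in the frame of hook_seat between -0.02 and 0.02 m and z of pail_handle in the frame of hook_seat between -0.012 and 0.012 m and angle between pail_handle's own z axis and vertical below 0.25 rad and contact force between pail and stand above 0.8 N and contact force between pail and the fingers below 0.1 N and contact force between pail and the arm below 0.1 N and linear speed of pail below 0.06 m/s), for 0.3 s.
2. the plunger is held about half-way down, the pail still hanging (all of step 1 and value of joint plunger between 0.01 and 0.02 m and (contact force between valve and the fingers above 3 N or contact force between valve and the arm above 3 N)), for 0.5 s.
At the end, for the whole second after the job is handed in: The robot is holding the plunger 10 to 20 mm down (half of its 30 mm travel, within 5 mm) with more than 3 N, while the pail hangs still and untouched in the hook: bar middle within 15 mm (x), 20 mm (y) and 12 mm (z) of the seat, pail upright within 0.25 rad, its weight on the stand (all of step 2); the arm keeps its last pose, push and grip.
It fails at once if the plunger is pressed while the pail is off the hook (value of joint plunger above 0.006 m and distance between pail_handle and hook_seat above 0.035 m).
It fails at once if a bystander is disturbed (moved more than 40 mm) (distance of any of bowl, cone_cup from where it was at the start of the episode above 0.04 m).
It also fails if it takes over 58 s, if anything falls off the work surface, if the arm or the gripper's body presses on something with over 40 N, if the wrist force passes 120 N, or if a joint passes its speed limit or range.

## Working session

There is one attempt and no reset: what is moved stays moved. The work goes in short steps, Python scripts to look and compute and a shell command to move; the robot and the scene stay as the last step left them, time stands still between calls to the robot, and variables do not carry over. Pictures are saved under pics/ and viewed, and the job is handed in when it is done.

```bash
mkdir -p pics; ls; python3 - <<'E'
from rig import manip
import cv2,pickle
s=manip.sense(); print({k:(v if not hasattr(v,'tolist') else v.tolist()) for k,v in s.items()})
for n in ["side","top","wrist"]:
    c=manip.capture(n); cv2.imwrite(f"pics/{n}0.png",c["frame"][:,:,::-1]); pickle.dump(c,open(f"{n}0.pkl","wb"))
    print(n,c["camera_matrix"].round(1).tolist(),c["distortion"],c["T"].round(3).tolist())
E
```

```text
pics
{'clock': 0.0, 'joint_positions': [1.1779774178767046, 0.27656960936480723, 1.506178874031966, 8.095422872823499e-06, 1.360662866880518, -0.12099808081902826], 'qvel': [0.001062634726274444, 0.0008570512558897383, 0.00046363585487046186, 0.0012549216378734077, 0.0036382385117745804, -0.00020216548047069359], 'joint_torque': [-0.002743729783105664, -41.677207946777344, -24.579843878746033, -0.000353320929207257, 0.011138352274429053, -8.373323794330645e-06], 'position': [0.15417225314204655, 0.5533846646030822, 0.23043594638535125], 'orientation': [-3.1397882092527363, -0.00022737852079002252, 2.8697699245172963], 'ft_force': [0.28071776813277044, 0.6360425723038186, 0.1269504216000597], 'ft_torque': [0.04848674056430314, -0.011629803641088707, 0.005809869221100698], 'opening': 0.08555336050189055}
side [[440.1, 0.0, 286.9], [0.0, 440.1, 207.5], [0.0, 0.0, 1.0]] [-0.14458751  0.          0.          0.          0.        ] [[0.951, -0.229, 0.207, 0.311], [-0.309, -0.698, 0.646, -0.687], [-0.004, -0.678, -0.735, 0.924], [0.0, 0.0, 0.0, 1.0]]
top [[524.2, 0.0, 271.7], [0.0, 524.2, 212.0], [0.0, 0.0, 1.0]] [-0.08992556  0.          0.          0.          0.        ] [[-0.023, -0.993, 0.112, 0.364], [-1.0, 0.024, 0.003, 0.002], [-0.006, -0.112, -0.994, 1.285], [0.0, 0.0, 0.0, 1.0]]
wrist [[297.8, 0.0, 279.5], [0.0, 297.8, 210.4], [0.0, 0.0, 1.0]] [0.01057712 0.         0.         0.         0.        ] [[0.268, 0.925, 0.269, 0.086], [0.964, -0.257, -0.076, 0.575], [-0.001, 0.28, -0.96, 0.373], [0.0, 0.0, 0.0, 1.0]]
```

View pics/top0.png

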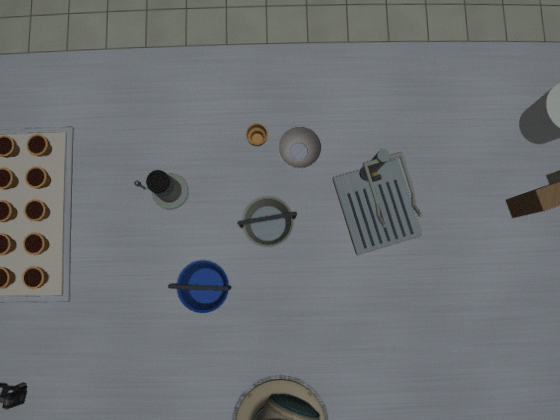

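View pics/side0.png

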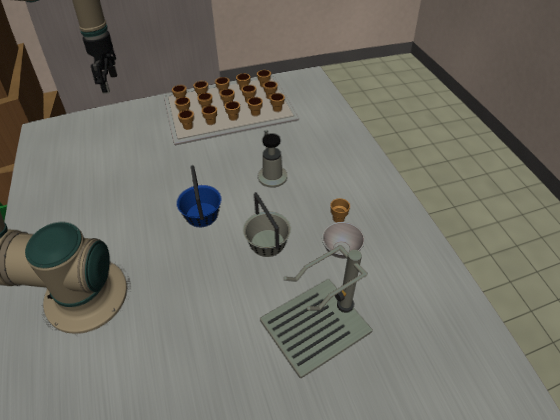

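View pics/wrist0.png

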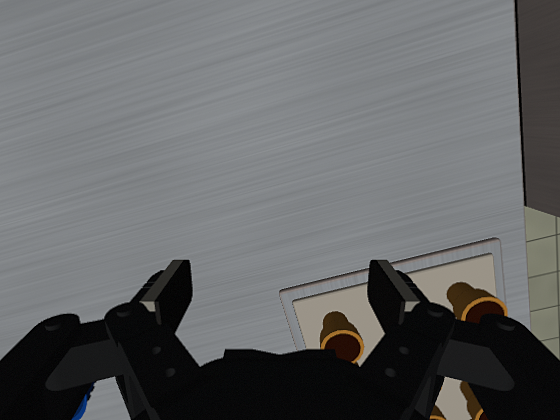

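The top view shows the pail at about (268,221) with its bar from (240,224) to (296,214), the blue look-alike at (203,287), the stand tray near (378,205), the valve cap at (158,181), the bowl at (300,147) and the cone cup at (257,134). I'll zoom in to measure.

```bash
python3 - <<'E'
import pickle,cv2
f=pickle.load(open("top0.pkl","rb"))["frame"][:,:,::-1]
cv2.imwrite("pics/top0z.png",cv2.resize(f[110:270,230:430],None,fx=4,fy=3.75*4/3.75*1.0 if 0 else 3.75,interpolation=cv2.INTER_CUBIC)[:600])
cv2.imwrite("pics/top0v.png",cv2.resize(f[150:230,120:220],None,fx=6,fy=6,interpolation=cv2.INTER_CUBIC))
f=pickle.load(open("side0.pkl","rb"))["frame"][:,:,::-1]
cv2.imwrite("pics/side0z.png",cv2.resize(f[180:380,220:400],None,fx=3,fy=3,interpolation=cv2.INTER_CUBIC))
E
```

```text
(no output)
```

View pics/top0z.png

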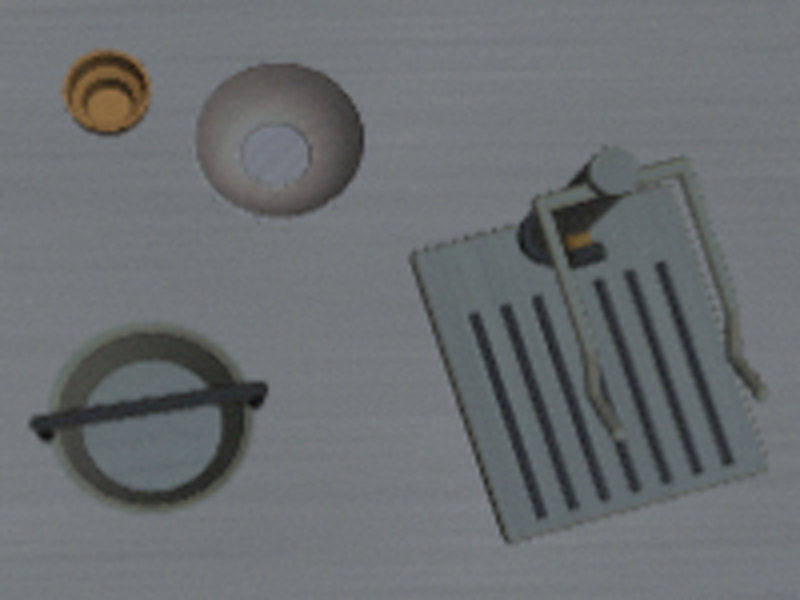

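View pics/top0v.png

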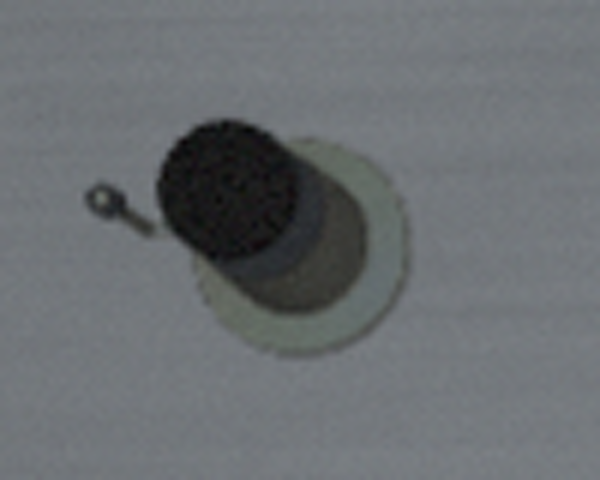

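View pics/side0z.png

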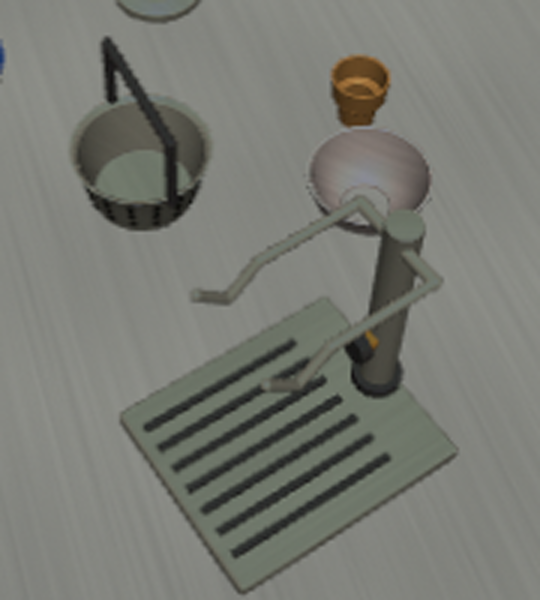

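```bash
cat > h.py <<'E'
import numpy as np,cv2,pickle
def ray(c,uv):
    p=cv2.undistortPoints(np.array([[uv]],float),c["camera_matrix"],c["distortion"])[0,0]
    T=c["T"]; return T[:3,3],T[:3,:3]@np.array([p[0],p[1],1.])
def plane(c,uv,z):
    o,d=ray(c,uv); return o+d*(z-o[2])/d[2]
def tri(c1,a,c2,b):
    o1,d1=ray(c1,a);o2,d2=ray(c2,b)
    t=np.linalg.lstsq(np.c_[d1,-d2],o2-o1,rcond=None)[0]
    p,q=o1+t[0]*d1,o2+t[1]*d2
    return (p+q)/2,np.linalg.norm(p-q)
def proj(c,P):
    Ti=np.linalg.inv(c["T"]); r,_=cv2.Rodrigues(Ti[:3,:3])
    return cv2.projectPoints(np.array(P,float).reshape(-1,3),r,Ti[:3,3],c["camera_matrix"],c["distortion"])[0][:,0]
L=lambda n:pickle.load(open(n+".pkl","rb"))
E
python3 - <<'E'
from h import *
np.set_printoptions(precision=4,suppress=True)
t,s=L("top0"),L("side0")
Z=lambda x,y:(230+(x+.5)/4-.5,110+(y+.5)/3.75-.5)
V=lambda x,y:(120+(x+.5)/6-.5,150+(y+.5)/6-.5)
S=lambda x,y:(220+(x+.5)/3-.5,180+(y+.5)/3-.5)
a,b=plane(t,Z(33,424),.13),plane(t,Z(268,388),.13)
print("bar",a,b,(a+b)/2,np.linalg.norm(a-b),"yaw of bar",np.arctan2(*(a-b)[[1,0]]))
print("bar tri",tri(t,Z(33,424),s,S(106,42)),tri(t,Z(268,388),s,S(172,143)))
print("rim ctr",plane(t,Z(151,417),.06))
print("tray",[plane(t,Z(*q),.02) for q in((413,253),(508,541),(766,466))])
print("tray side",[plane(s,S(*q),.02) for q in((325,300),(122,417),(243,590),(457,450))])
print("post",plane(t,Z(613,170),.216),plane(s,S(404,228),.216))
print("tips",plane(t,Z(618,433),.197),plane(t,Z(762,395),.197)); 
print("tips tri",tri(t,Z(618,433),s,S(196,295)),tri(t,Z(762,395),s,S(268,387)))
print("valve cap",plane(t,V(228,188),.15),"foot",plane(t,V(301,246),.005),"pin",plane(t,V(103,200),.145))
print("bowl",plane(t,Z(280,140),.05),"cone",plane(t,Z(107,92),.055))
E
```

```text
bar [0.4731 0.0811 0.13  ] [ 0.4914 -0.0496  0.13  ] [0.4823 0.0158 0.13  ] 0.13189253331863565 yaw of bar 1.7098812525292157
bar tri (array([0.4727, 0.0811, 0.1299]), np.float64(0.0008170765979743527)) (array([ 0.4906, -0.0492,  0.1381]), np.float64(0.000142248626770792))
rim ctr [0.4825 0.0165 0.06  ]
tray [array([ 0.5901, -0.1459,  0.02  ]), array([ 0.4011, -0.1965,  0.02  ]), array([ 0.4454, -0.3561,  0.02  ])]
tray side [array([ 0.5866, -0.1515,  0.02  ]), array([ 0.401 , -0.2025,  0.02  ]), array([ 0.444 , -0.3601,  0.02  ]), array([ 0.6319, -0.3087,  0.02  ])]
post [ 0.5997 -0.2293  0.216 ] [ 0.5976 -0.2313  0.216 ]
tips [ 0.4545 -0.2288  0.197 ] [ 0.4739 -0.306   0.197 ]
tips tri (array([ 0.4538, -0.2281,  0.1999]), np.float64(0.0009575759929172038)) (array([ 0.4745, -0.3058,  0.198 ]), np.float64(0.0014039049433111793))
valve cap [0.5679 0.2558 0.15  ] foot [0.5688 0.2576 0.005 ] pin [0.5656 0.3036 0.145 ]
bowl [ 0.6602 -0.065   0.05  ] cone [0.6931 0.0384 0.055 ]
```

```bash
cat > go.py <<'E'
# usage: go.py x y z yawY  -> delta in tool axes (mm) and rotation vector to pose with tool down, jaw axis at yawY
import sys,numpy as np
from rig import manip
from scipy.spatial.transform import Rotation as R
s=manip.sense(); x,y,z,w=map(float,sys.argv[1:5])
A=R.from_euler('xyz',s["orientation"])
Tt=R.from_matrix(np.array([[-np.sin(w),np.cos(w),0],[np.cos(w),np.sin(w),0],[0,0,-1.]]))
r=(A.inv()*Tt).as_rotvec()
d=np.array([x,y,z])-s["position"]
print("clock",round(s["clock"],2),"pos",np.round(s["position"],4),"F",np.round(s["ft_force"],1),"open",round(s["opening"],4))
print("d tool mm",(A.inv().apply(d)*1000).round(1),"in target axes",(Tt.inv().apply(d)*1000).round(1),"rot",r.round(3))
E
python3 -m jog '[{"translation":[0,0,0],"rotation":[0,0,0.145]},{"translation":[0,0,0],"rotation":[0,0,0.145]},{"translation":[0,0,0],"rotation":[0,0,0.145]},{"translation":[0,0,0],"rotation":[0,0,0.145]},{"translation":[0,0,0],"rotation":[0,0,0.145]}]' 1 60
python3 -m jog '[{"translation":[0,0,0],"rotation":[0,0,0.145]},{"translation":[0,0,0],"rotation":[0,0,0.145]},{"translation":[0,0,0],"rotation":[0,0,0.145]},{"translation":[0,0,0],"rotation":[0,0,0]},{"translation":[0,0,0],"rotation":[0,0,0]}]'
python3 go.py .482 .016 .22 .139
```

```text
clock: 0.65
position: [0.1537, 0.5523, 0.2285]
orientation: [-3.137, 0.003, 2.12]
ft_force: [0.2, 0.4, 0.4]
opening: 0.0852
clock: 1.15
position: [0.1533, 0.5512, 0.2267]
orientation: [-3.137, 0.009, 1.673]
ft_force: [0.1, 0.5, 0.5]
opening: 0.0854
clock 1.15 pos [0.1533 0.5512 0.2267] F [0.1 0.5 0.5] open 0.0854
d tool mm [-565.9  272.5   10.3] in target axes [-575.6  251.4    6.7] rot [-0.005  0.009 -0.037]
```

```bash

python3 -m jog '[{"translation":[-45,21,0],"rotation":[0,0,-0.03]},{"translation":[-45,21,0],"rotation":[0,0,0]},{"translation":[-45,21,0],"rotation":[0,0,0]},{"translation":[-45,21,0],"rotation":[0,0,0]},{"translation":[-45,21,0],"rotation":[0,0,0]}]'
python3 go.py .482 .016 .22 .139
```

```text
clock: 1.65
position: [0.2877, 0.3436, 0.2262]
orientation: [-3.137, 0.005, 1.73]
ft_force: [1.4, 0.9, 0.3]
opening: 0.0854
clock 1.65 pos [0.2877 0.3436 0.2262] F [1.4 0.9 0.3] open 0.0854
d tool mm [-354.3  139.9    7.6] in target axes [-351.4  147.1    6.2] rot [-0.004  0.006  0.02 ]
```

```bash

python3 -m jog '[{"translation":[-45,18,0],"rotation":[0,0,0.02]},{"translation":[-45,18,0],"rotation":[0,0,0]},{"translation":[-45,18,0],"rotation":[0,0,0]},{"translation":[-45,18,0],"rotation":[0,0,0]},{"translation":[-45,18,0],"rotation":[0,0,0]}]'
python3 go.py .482 .016 .22 .139
```

```text
clock: 2.15
position: [0.4129, 0.1271, 0.2282]
orientation: [3.141, 0.004, 1.725]
ft_force: [0.4, 0.7, 0.2]
opening: 0.0854
clock 2.15 pos [0.4129 0.1271 0.2282] F [0.4 0.7 0.2] open 0.0854
d tool mm [-120.3   51.2    8.8] in target axes [-119.6   53.1    8.2] rot [0.001 0.004 0.015]
```

```bash

python3 -m jog '[{"translation":[-40,17,2],"rotation":[0,0,0.015]},{"translation":[-40,17,2],"rotation":[0,0,0]},{"translation":[-36,16,2],"rotation":[0,0,0]},{"translation":[0,0,0],"rotation":[0,0,0]},{"translation":[0,0,0],"rotation":[0,0,0]}]'
python3 go.py .482 .016 .111 .139
python3 - <<'E'
from rig import manip
import cv2,pickle
from h import *
c=manip.capture("wrist"); cv2.imwrite("pics/wrist1.png",c["frame"][:,:,::-1]);pickle.dump(c,open("wrist1.pkl","wb"))
print(proj(c,[[.482,.016,.13],[.473,.0811,.13],[.4911,-.0494,.13]]))
E
```

```text
clock: 2.65
position: [0.4844, 0.0084, 0.223]
orientation: [3.138, 0.006, 1.712]
ft_force: [-0.4, 0.7, -0.6]
opening: 0.0858
clock 2.65 pos [0.4844 0.0084 0.223 ] F [-0.4  0.7 -0.6] open 0.0858
d tool mm [  8.6  -1.7 111.9] in target axes [  7.9  -1.3 112. ] rot [0.004 0.006 0.002]
[[277.18752643 205.95992065]
 [277.43015827 122.16812164]
 [277.0413867  278.08188096]]
```

View pics/wrist1.png

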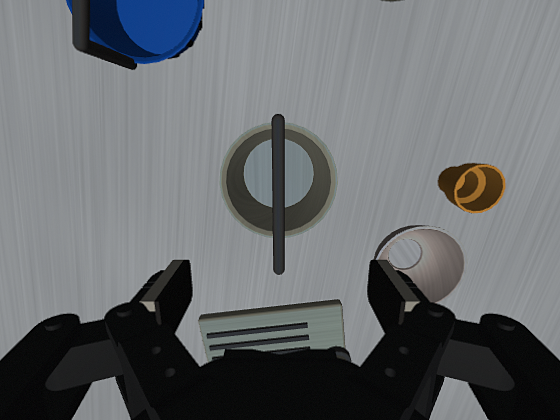

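The wrist view shows the bar upright at column 279, rows 116 to 274. I predicted column 277, rows 122 to 278, so it agrees within about 3 mm and the bar is centred between the fingers. Next I descend.

```bash

python3 -m jog '[{"translation":[10,0,28],"rotation":[0.004,0.006,0]},{"translation":[0,0,28],"rotation":[0,0,0]},{"translation":[0,0,28],"rotation":[0,0,0]},{"translation":[0,0,24],"rotation":[0,0,0]},{"translation":[0,0,0],"rotation":[0,0,0]}]'
python3 go.py .482 .018 .111 .139
```

```text
clock: 3.2
position: [0.4816, 0.0246, 0.1142]
orientation: [3.136, 0.0, 1.726]
ft_force: [-0.3, 0.4, 0.8]
opening: 0.0854
clock 3.2 pos [0.4816 0.0246 0.1142] F [-0.3  0.4  0.8] open 0.0854
d tool mm [-6.5 -0.7  3.2] in target axes [-6.6 -0.6  3.2] rot [0.005 0.    0.016]
```

```bash

python3 -m jog '[{"translation":[-6,0,2],"rotation":[0.005,0,0.016]},{"translation":[0,0,0],"rotation":[0,0,0]},{"translation":[0,0,0],"rotation":[0,0,0]},{"translation":[0,0,0],"rotation":[0,0,0]},{"translation":[0,0,0],"rotation":[0,0,0]}]'
python3 go.py .482 .018 .111 .139
```

```text
clock: 3.7
position: [0.4849, 0.02, 0.1167]
orientation: [3.134, 0.002, 1.713]
ft_force: [0.2, 0.3, -0.2]
opening: 0.0854
clock 3.7 pos [0.4849 0.02   0.1167] F [ 0.2  0.3 -0.2] open 0.0854
d tool mm [-1.6 -3.2  5.7] in target axes [-1.6 -3.1  5.7] rot [0.007 0.002 0.004]
```

```bash

python3 -m jog '[{"translation":[-1,-3,5],"rotation":[0.007,0,0]},{"translation":[0,0,0],"rotation":[0,0,0]},{"translation":[0,0,0],"rotation":[0,0,0]},{"translation":[0,0,0],"rotation":[0,0,0]},{"translation":[0,0,0],"rotation":[0,0,0]}]'
python3 -m jog '[{"translation":[0,0,0],"rotation":[0,0,0]},{"translation":[0,0,0],"rotation":[0,0,0]},{"translation":[0,0,0],"rotation":[0,0,0]},{"translation":[0,0,0],"rotation":[0,0,0]},{"translation":[0,0,0],"rotation":[0,0,0]}]' -1 80
python3 -m jog '[{"translation":[0,0,0],"rotation":[0,0,0]},{"translation":[0,0,0],"rotation":[0,0,0]},{"translation":[0,0,0],"rotation":[0,0,0]},{"translation":[0,0,0],"rotation":[0,0,0]},{"translation":[0,0,0],"rotation":[0,0,0]}]'
python3 go.py .482 .018 .111 .139
python3 - <<'E'
from rig import manip
import cv2,pickle
from h import *
c=manip.capture("wrist"); cv2.imwrite("pics/wrist2.png",c["frame"][:,:,::-1])
E
```

```text
clock: 4.2
position: [0.4822, 0.0181, 0.112]
orientation: [3.14, 0.002, 1.713]
ft_force: [0.9, 0.2, -1.1]
opening: 0.0853
clock: 4.7
position: [0.4823, 0.0182, 0.1119]
orientation: [3.141, 0.002, 1.713]
ft_force: [-0.5, 0.6, 0.7]
opening: 0.0122
clock: 5.2
position: [0.4823, 0.0182, 0.1121]
orientation: [3.14, 0.002, 1.713]
ft_force: [-0.4, 0.2, 0.4]
opening: 0.0073
clock 5.2 pos [0.4823 0.0182 0.1121] F [-0.4  0.2  0.4] open 0.0073
d tool mm [-0.1 -0.3  1.1] in target axes [-0.1 -0.3  1.1] rot [0.001 0.002 0.003]
```

View pics/wrist2.png

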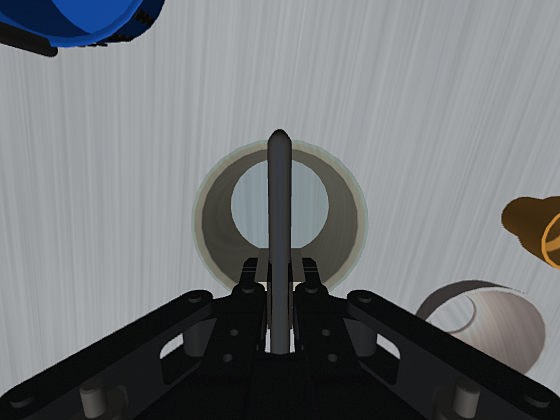

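The wrist view shows the bar between the pads at about (280,290). Now I lift.

```bash

python3 -m jog '[{"translation":[0,0,-10],"rotation":[0,0,0]},{"translation":[0,0,-20],"rotation":[0,0,0]},{"translation":[0,0,-25],"rotation":[0,0,0]},{"translation":[0,0,-25],"rotation":[0,0,0]},{"translation":[0,0,-12],"rotation":[0,0,0]}]'
python3 go.py .372 -.292 .205 .264
python3 - <<'E'
from rig import manip
import cv2,pickle
from h import *
c=manip.capture("wrist"); cv2.imwrite("pics/wrist3.png",c["frame"][:,:,::-1])
c=manip.capture("side"); cv2.imwrite("pics/side3.png",c["frame"][:,:,::-1])
E
```

```text
clock: 5.75
position: [0.4791, 0.0187, 0.2057]
orientation: [-3.134, -0.0, 1.713]
ft_force: [1.0, 0.7, -2.0]
opening: 0.0073
clock 5.75 pos [0.4791 0.0187 0.2057] F [ 1.   0.7 -2. ] open 0.0073
d tool mm [-292.4 -150.     1.8] in target axes [-272.  -184.5    0.7] rot [-0.008 -0.001 -0.122]
```

View pics/wrist3.png

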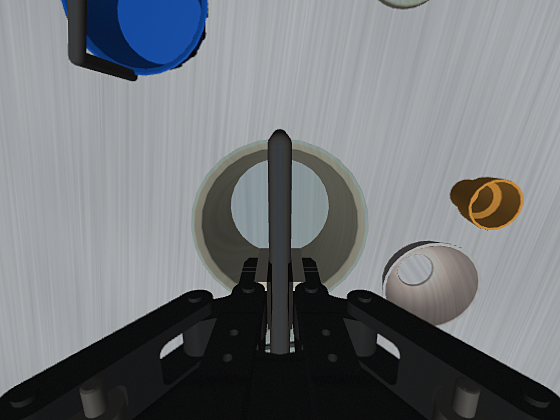

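View pics/side3.png

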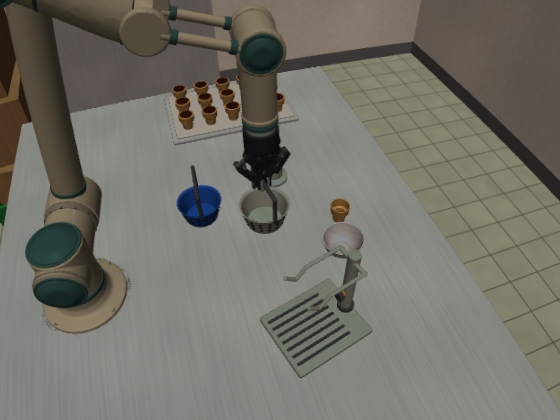

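The lift worked: the pail keeps its place in the wrist view, and the side view has it raised at (263,210). I'll back off in -x first to stay clear of the prongs.

```bash

python3 -m jog '[{"translation":[-13,-30,0],"rotation":[-0.008,0,-0.03]},{"translation":[-13,-30,0],"rotation":[0,0,-0.03]},{"translation":[-13,-30,0],"rotation":[0,0,-0.03]},{"translation":[-14,-28,0],"rotation":[0,0,-0.03]},{"translation":[0,0,0],"rotation":[0,0,0]}]'
python3 go.py .372 -.292 .205 .264
```

```text
clock: 6.35
position: [0.368, -0.0561, 0.2016]
orientation: [-3.137, -0.003, 1.841]
ft_force: [1.0, 0.3, -2.3]
opening: 0.0073
clock 6.35 pos [ 0.368  -0.0561  0.2016] F [ 1.   0.3 -2.3] open 0.0073
d tool mm [-228.3  -59.2   -3.8] in target axes [-228.7  -57.7   -3.4] rot [-0.004 -0.003  0.006]
```

```bash

python3 -m jog '[{"translation":[-40,-11,-1],"rotation":[0,0,0]},{"translation":[-45,-12,-1],"rotation":[0,0,0]},{"translation":[-45,-12,-1],"rotation":[0,0,0]},{"translation":[-45,-12,0],"rotation":[0,0,0]},{"translation":[-40,-10,0],"rotation":[0,0,0]}]'
python3 go.py .372 -.292 .205 .264
```

```text
clock: 6.85
position: [0.3704, -0.2779, 0.2003]
orientation: [-3.14, -0.011, 1.849]
ft_force: [0.7, 1.3, -1.9]
opening: 0.0075
clock 6.85 pos [ 0.3704 -0.2779  0.2003] F [ 0.7  1.3 -1.9] open 0.0075
d tool mm [-14.   -2.4  -4.8] in target axes [-14.   -2.2  -4.7] rot [-0.002 -0.011  0.014]
```

```bash

python3 -m jog '[{"translation":[-12,-2,-4],"rotation":[0,-0.01,0.014]},{"translation":[0,0,0],"rotation":[0,0,0]},{"translation":[0,0,0],"rotation":[0,0,0]},{"translation":[0,0,0],"rotation":[0,0,0]},{"translation":[0,0,0],"rotation":[0,0,0]}]'
python3 go.py .488 -.2605 .204 .264
python3 - <<'E'
from rig import manip
import cv2,pickle
for n in("top","side"):
    c=manip.capture(n);f=c["frame"][:,:,::-1]; pickle.dump(c,open(n+"4.pkl","wb"))
    f=f[110:270,270:470] if n=="top" else f[200:380,180:400]
    cv2.imwrite(f"pics/{n}4.png",cv2.resize(f,None,fx=3,fy=3,interpolation=cv2.INTER_CUBIC))
E
```

```text
clock: 7.35
position: [0.3726, -0.2911, 0.2011]
orientation: [-3.139, -0.005, 1.83]
ft_force: [-0.2, 0.9, -1.8]
opening: 0.0073
clock 7.35 pos [ 0.3726 -0.2911  0.2011] F [-0.2  0.9 -1.8] open 0.0073
d tool mm [ -0.  119.4  -3.3] in target axes [ -0.6 119.4  -2.9] rot [-0.003 -0.005 -0.005]
```

View pics/top4.png

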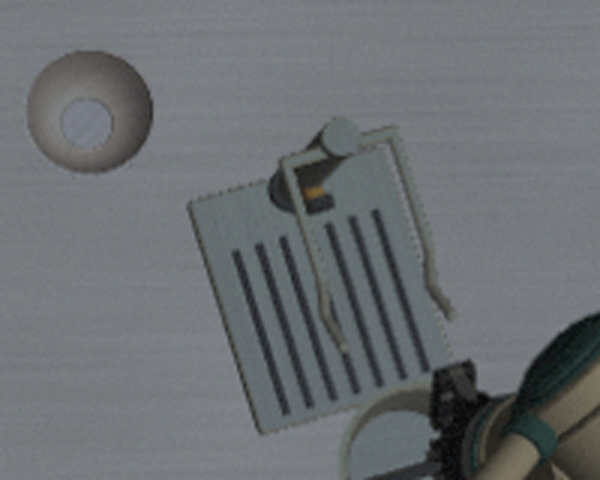

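View pics/side4.png

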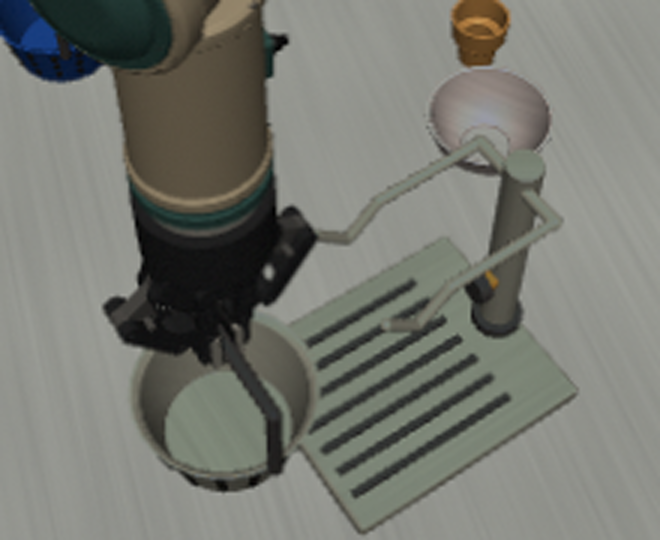

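Both views show the pail in front of the hook with its bar parallel to the line between the prong tips, and nothing in the way. I bring it in along the stand's +x.

```bash

python3 -m jog '[{"translation":[0,15,-2],"rotation":[0,-0.005,-0.005]},{"translation":[0,15,0],"rotation":[0,0,0]},{"translation":[0,15,0],"rotation":[0,0,0]},{"translation":[0,12,0],"rotation":[0,0,0]},{"translation":[0,0,0],"rotation":[0,0,0]}]'
python3 go.py .488 -.2605 .204 .264
python3 - <<'E'
from rig import manip
import cv2,pickle
for n in("side","wrist"):
    c=manip.capture(n);f=c["frame"][:,:,::-1]
    cv2.imwrite(f"pics/{n}5.png",cv2.resize(f[200:380,180:400],None,fx=3,fy=3,interpolation=cv2.INTER_CUBIC) if n=="side" else f)
E
```

```text
clock: 7.95
position: [0.4312, -0.2732, 0.2037]
orientation: [-3.139, 0.001, 1.838]
ft_force: [-0.5, -1.4, -1.5]
opening: 0.007
clock 7.95 pos [ 0.4312 -0.2732  0.2037] F [-0.5 -1.4 -1.5] open 0.007
d tool mm [-2.8 58.2 -0.5] in target axes [-2.6 58.2 -0.3] rot [-0.002  0.001  0.003]
```

View pics/side5.png

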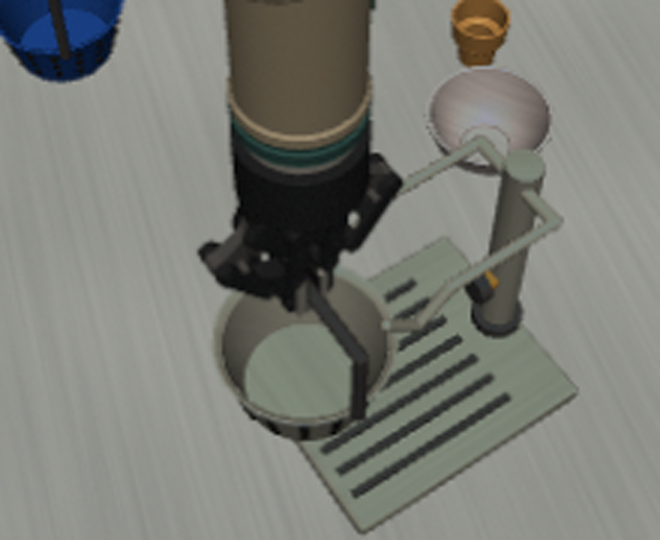

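View pics/wrist5.png

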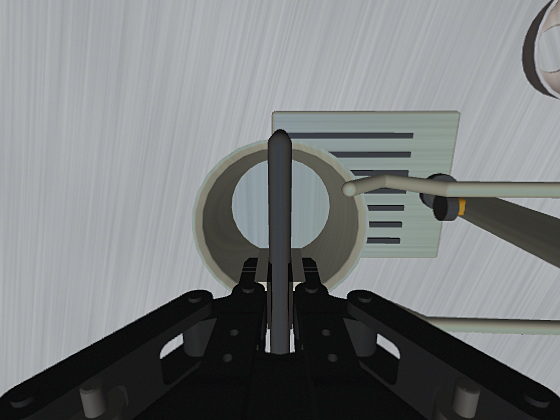

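The wrist view shows the +y prong tip at (349,187), over the rim and inside the bar's end at row 130, so it will pass inside the leg. I continue.

```bash

python3 -m jog '[{"translation":[-2,15,0],"rotation":[0,0,0.003]},{"translation":[0,15,0],"rotation":[0,0,0]},{"translation":[0,15,0],"rotation":[0,0,0]},{"translation":[0,12,0],"rotation":[0,0,0]},{"translation":[0,0,0],"rotation":[0,0,0]}]'
python3 go.py .488 -.2605 .204 .264
python3 - <<'E'
from rig import manip
import cv2,pickle
for n in("side","wrist"):
    c=manip.capture(n);f=c["frame"][:,:,::-1]
    cv2.imwrite(f"pics/{n}6.png",cv2.resize(f[200:380,180:400],None,fx=3,fy=3,interpolation=cv2.INTER_CUBIC) if n=="side" else f)
E
```

```text
clock: 8.55
position: [0.4896, -0.2598, 0.2029]
orientation: [-3.138, -0.0, 1.833]
ft_force: [-0.1, 0.1, -2.3]
opening: 0.0077
clock 8.55 pos [ 0.4896 -0.2598  0.2029] F [-0.1  0.1 -2.3] open 0.0077
d tool mm [-0.2 -1.7 -1.1] in target axes [-0.2 -1.7 -1.1] rot [-0.004 -0.    -0.002]
```

View pics/side6.png

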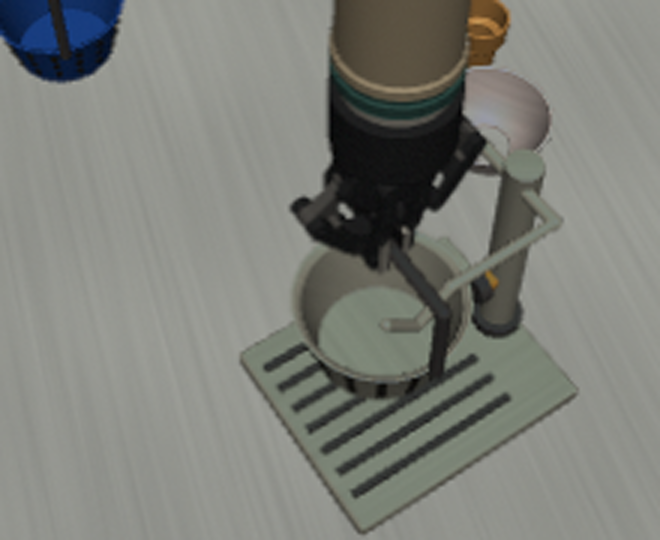

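View pics/wrist6.png

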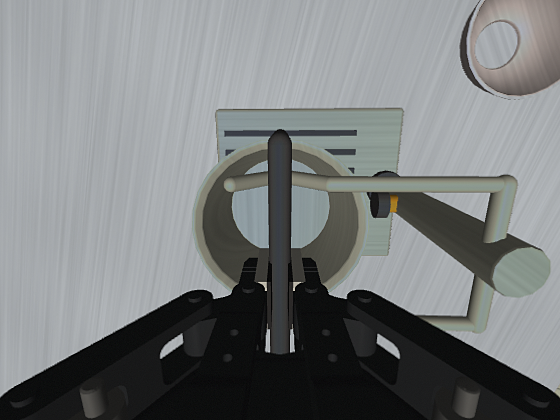

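The V of the +y prong spans columns 230 to 328, which puts its middle at 279, right under the bar at 280. The legs are outside the prongs. I lower.

```bash

python3 -m jog '[{"translation":[0,-1,9],"rotation":[0,0,0]},{"translation":[0,0,9],"rotation":[0,0,0]},{"translation":[0,0,9],"rotation":[0,0,0]},{"translation":[0,0,4],"rotation":[0,0,0]},{"translation":[0,0,0],"rotation":[0,0,0]}]'
python3 go.py .488 -.2605 .167 .264
python3 -m jog '[{"translation":[0,0,2],"rotation":[0,0,0]},{"translation":[0,0,2],"rotation":[0,0,0]},{"translation":[0,0,0],"rotation":[0,0,0]},{"translation":[0,0,0],"rotation":[0,0,0]},{"translation":[0,0,0],"rotation":[0,0,0]}]'
python3 go.py .488 -.2605 .167 .264
```

```text
clock: 9.15
position: [0.4861, -0.2605, 0.1698]
orientation: [-3.138, 0.0, 1.83]
ft_force: [3.1, 0.5, -1.3]
opening: 0.0069
clock 9.15 pos [ 0.4861 -0.2605  0.1698] F [ 3.1  0.5 -1.3] open 0.0069
d tool mm [-0.5  1.9  2.8] in target axes [-0.5  1.9  2.8] rot [-0.004  0.    -0.004]
clock: 9.65
position: [0.4879, -0.2611, 0.1683]
orientation: [3.14, 0.004, 1.83]
ft_force: [1.4, 0.2, -0.1]
opening: 0.0076
clock 9.65 pos [ 0.4879 -0.2611  0.1683] F [ 1.4  0.2 -0.1] open 0.0076
d tool mm [0.5 0.3 1.3] in target axes [0.5 0.3 1.3] rot [ 0.001  0.004 -0.005]
```

```bash

python3 -m jog '[{"translation":[0,0,1],"rotation":[0,0,0]},{"translation":[0,0,1],"rotation":[0,0,0]},{"translation":[0,0,0],"rotation":[0,0,0]},{"translation":[0,0,0],"rotation":[0,0,0]},{"translation":[0,0,0],"rotation":[0,0,0]}]'
python3 -m jog '[{"translation":[0,0,0],"rotation":[0,0,0]},{"translation":[0,0,0],"rotation":[0,0,0]},{"translation":[0,0,0],"rotation":[0,0,0]},{"translation":[0,0,0],"rotation":[0,0,0]},{"translation":[0,0,0],"rotation":[0,0,0]}]' 1
python3 go.py .488 -.2605 .167 .264
python3 - <<'E'
from rig import manip
import cv2,pickle
for n in("side","wrist"):
    c=manip.capture(n);f=c["frame"][:,:,::-1]
    cv2.imwrite(f"pics/{n}7.png",cv2.resize(f[200:380,180:400],None,fx=3,fy=3,interpolation=cv2.INTER_CUBIC) if n=="side" else f)
E
```

```text
clock: 10.15
position: [0.4887, -0.2613, 0.1674]
orientation: [3.138, 0.005, 1.829]
ft_force: [0.9, 0.7, 1.9]
opening: 0.0072
clock: 10.65
position: [0.4865, -0.2615, 0.1659]
orientation: [-3.14, 0.003, 1.83]
ft_force: [-0.4, 0.4, 0.7]
opening: 0.0784
clock 10.65 pos [ 0.4865 -0.2615  0.1659] F [-0.4  0.4  0.7] open 0.0784
d tool mm [ 0.6  1.8 -1.1] in target axes [ 0.6  1.8 -1.1] rot [-0.002  0.003 -0.005]
```

View pics/side7.png

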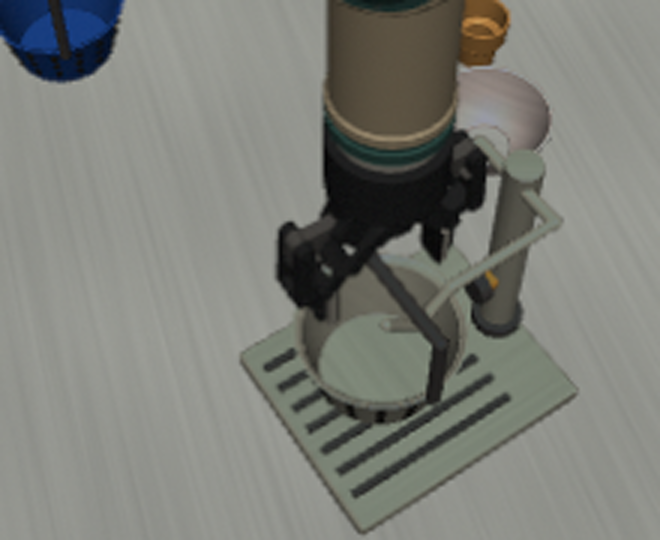

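View pics/wrist7.png

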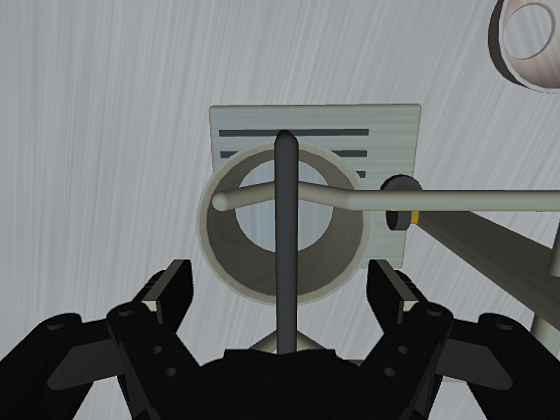

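The fingers are open and clear of the bar, and the bar rests in the V with the prong crossing at (287,182). I go straight up, with an idle row in between.

```bash

python3 -m jog '[{"translation":[0,1,0],"rotation":[0,0,0]},{"translation":[0,0,-15],"rotation":[0,0,0]},{"translation":[0,0,-25],"rotation":[0,0,0]},{"translation":[0,0,-35],"rotation":[0,0,0]},{"translation":[0,0,-30],"rotation":[0,0,0]}]'
python3 go.py .568 .256 .25 .3
python3 - <<'E'
from rig import manip
import cv2,pickle
for n in("side","top"):
    c=manip.capture(n);f=c["frame"][:,:,::-1]
    cv2.imwrite(f"pics/{n}8.png",cv2.resize(f[200:380,180:400] if n=="side" else f[110:270,270:470],None,fx=3,fy=3,interpolation=cv2.INTER_CUBIC))
E
```

```text
clock: 11.25
position: [0.4852, -0.259, 0.2688]
orientation: [-3.132, -0.006, 1.83]
ft_force: [0.8, 0.2, 0.3]
opening: 0.0855
clock 11.25 pos [ 0.4852 -0.259   0.2688] F [0.8 0.2 0.3] open 0.0855
d tool mm [476.5 212.   19.8] in target axes [467.5 231.3  18.8] rot [-0.01  -0.007 -0.041]
```

View pics/side8.png

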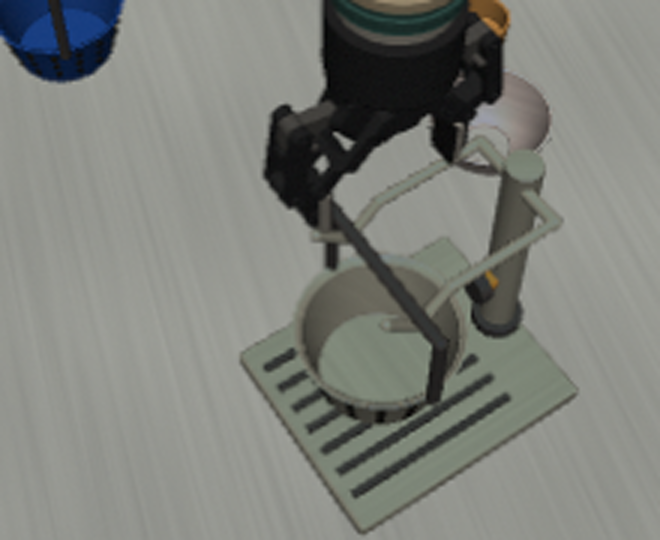

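The pail hangs in both prongs after I withdrew, upright with the bar level in the side view. Next I move to above the valve, closing the gripper on the way.

```bash

python3 -m jog '[{"translation":[45,20,-2],"rotation":[-0.01,-0.006,0]},{"translation":[45,20,-1],"rotation":[0,0,0]},{"translation":[45,20,0],"rotation":[0,0,0]},{"translation":[45,20,0],"rotation":[0,0,0]},{"translation":[45,20,0],"rotation":[0,0,0]}]' -1 60
python3 go.py .568 .256 .25 .3
```

```text
clock: 11.85
position: [0.5282, -0.0183, 0.2715]
orientation: [3.136, 0.01, 1.816]
ft_force: [0.5, 0.3, 0.5]
opening: 0.0125
clock 11.85 pos [ 0.5282 -0.0183  0.2715] F [0.5 0.3 0.5] open 0.0125
d tool mm [256.6 105.2  19.5] in target axes [250.2 119.1  21.5] rot [ 0.006  0.01  -0.054]
```

```bash

python3 -m jog '[{"translation":[45,18,4],"rotation":[0.006,0.01,-0.054]},{"translation":[45,19,4],"rotation":[0,0,0]},{"translation":[45,20,4],"rotation":[0,0,0]},{"translation":[45,20,4],"rotation":[0,0,0]},{"translation":[42,20,4],"rotation":[0,0,0]}]'
python3 go.py .568 .256 .18 .3
```

```text
clock: 12.35
position: [0.5558, 0.228, 0.2477]
orientation: [-3.139, 0.001, 1.873]
ft_force: [0.1, -0.7, 0.4]
opening: -0.0
clock 12.35 pos [0.5558 0.228  0.2477] F [ 0.1 -0.7  0.4] open -0.0
d tool mm [23.2 20.2 67.7] in target axes [23.2 20.  67.7] rot [-0.002  0.001  0.002]
```

```bash

python3 -m jog '[{"translation":[11,10,10],"rotation":[0,0,0]},{"translation":[10,8,20],"rotation":[0,0,0]},{"translation":[0,0,20],"rotation":[0,0,0]},{"translation":[0,0,10],"rotation":[0,0,0]},{"translation":[0,0,0],"rotation":[0,0,0]}]'
python3 go.py .568 .256 .155 .3
python3 - <<'E'
from rig import manip
import cv2,pickle
for n in("side","wrist","top"):
    c=manip.capture(n);f=c["frame"][:,:,::-1];pickle.dump(c,open(n+"9.pkl","wb"))
    cv2.imwrite(f"pics/{n}9.png",cv2.resize(f[80:230,180:360],None,fx=4,fy=4,interpolation=cv2.INTER_CUBIC) if n=="side" else f)
E
```

```text
clock: 12.85
position: [0.5652, 0.2606, 0.1801]
orientation: [-3.134, -0.0, 1.882]
ft_force: [-1.0, 0.4, 0.1]
opening: 0.0
clock 12.85 pos [0.5652 0.2606 0.1801] F [-1.   0.4  0.1] open 0.0
d tool mm [-5.2  1.5 25.1] in target axes [-5.2  1.3 25.1] rot [-0.008 -0.     0.011]
```

View pics/side9.png

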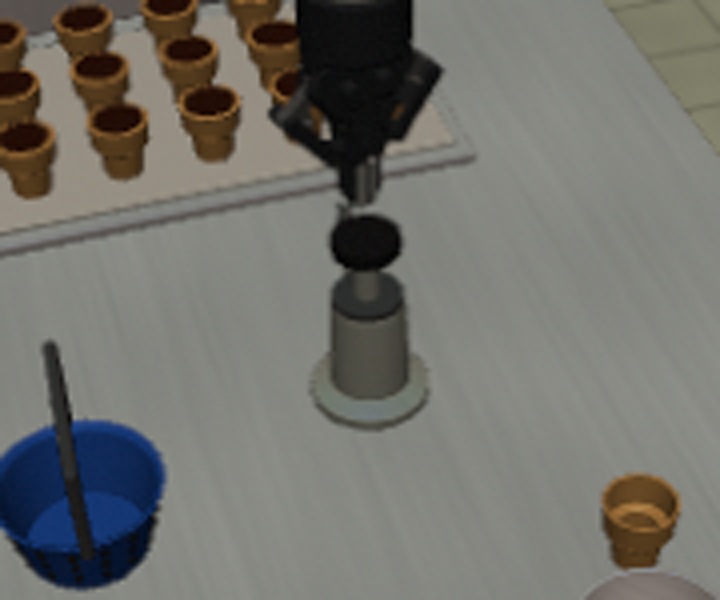

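View pics/wrist9.png

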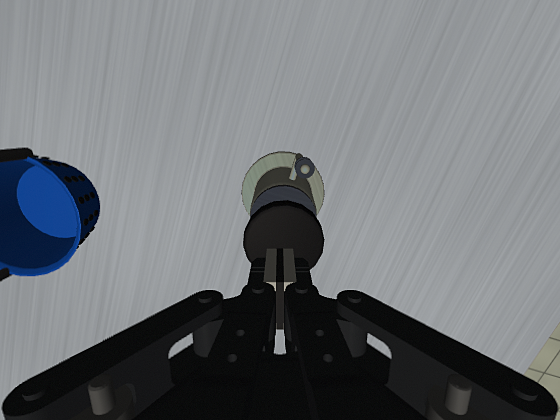

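View pics/top9.png

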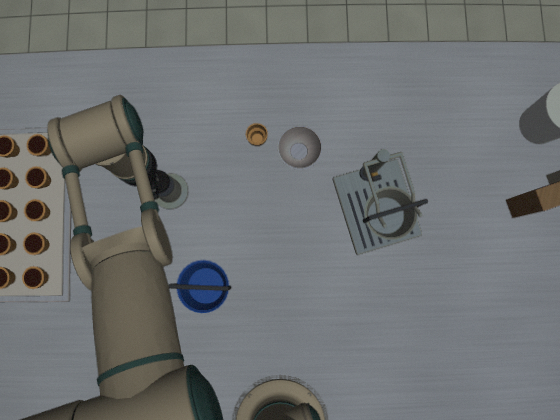

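The fingers are shut over the cap, which spans columns 244 to 324 (middle 284) in the wrist view. In the top view the pail hangs with its bar from (365,219) to (427,201). I check that against the seat.

```bash
python3 - <<'E'
from h import *
c=L("top9");f=c["frame"][:,:,::-1]
cv2.imwrite("pics/top9z.png",cv2.resize(f[140:260,340:440],None,fx=5,fy=5,interpolation=cv2.INTER_CUBIC))
a,b=plane(c,(364.5,219.5),.185),plane(c,(427,201.5),.185)
m=(a+b)/2;print(a,b,m,np.linalg.norm(a-b)); d=m-[.488,-.2605,.185]
print("stand frame",d[0]*.9654+d[1]*.2609,-d[0]*.2609+d[1]*.9654)
E
python3 -m jog '[{"translation":[-5,1,8],"rotation":[-0.008,0,0]},{"translation":[0,0,8],"rotation":[0,0,0]},{"translation":[0,0,4],"rotation":[0,0,0]},{"translation":[0,0,0],"rotation":[0,0,0]},{"translation":[0,0,0],"rotation":[0,0,0]}]'
python3 go.py .568 .256 .135 .3
```

```text
[ 0.46834448 -0.19015829  0.185     ] [ 0.50358398 -0.32583913  0.185     ] [ 0.48596423 -0.25799871  0.185     ] 0.14018242411525234
stand frame -0.0013127458416929423 0.0029458797664830352
clock: 13.5
position: [0.5712, 0.2548, 0.1644]
orientation: [3.13, -0.0, 1.879]
ft_force: [0.3, 0.1, -0.1]
opening: -0.0001
clock 13.5 pos [0.5712 0.2548 0.1644] F [ 0.3  0.1 -0.1] open -0.0001
d tool mm [ 2.1 -3.1 29.4] in target axes [ 2.1 -2.7 29.4] rot [ 0.012 -0.     0.009]
```

View pics/top9z.png

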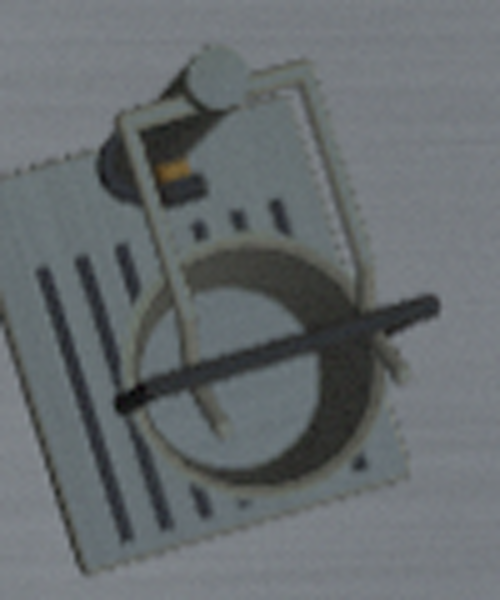

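The bar is in both Vs, its middle within 3 mm of the seat. Now I press the plunger in small steps.

```bash

python3 -m jog '[{"translation":[2,-2,5],"rotation":[0.01,0,0]},{"translation":[0,0,5],"rotation":[0,0,0]},{"translation":[0,0,5],"rotation":[0,0,0]},{"translation":[0,0,3],"rotation":[0,0,0]},{"translation":[0,0,0],"rotation":[0,0,0]}]'
python3 go.py .568 .256 .135 .3
```

```text
clock: 14.0
position: [0.5693, 0.2567, 0.1465]
orientation: [3.138, 0.0, 1.88]
ft_force: [-1.3, -0.5, 5.1]
opening: 0.0004
clock 14.0 pos [0.5693 0.2567 0.1465] F [-1.3 -0.5  5.1] open 0.0004
d tool mm [-0.2 -1.5 11.5] in target axes [-0.2 -1.4 11.5] rot [0.003 0.    0.009]
```

```bash

python3 -m jog '[{"translation":[0,-1,4],"rotation":[0,0,0]},{"translation":[0,0,4],"rotation":[0,0,0]},{"translation":[0,0,3],"rotation":[0,0,0]},{"translation":[0,0,0],"rotation":[0,0,0]},{"translation":[0,0,0],"rotation":[0,0,0]}]'
python3 go.py .568 .256 .135 .3
python3 -m jog '[{"translation":[0,0,0],"rotation":[0,0,0]},{"translation":[0,0,0],"rotation":[0,0,0]},{"translation":[0,0,0],"rotation":[0,0,0]},{"translation":[0,0,0],"rotation":[0,0,0]},{"translation":[0,0,0],"rotation":[0,0,0]}]'
```

```text
clock: 14.5
position: [0.5694, 0.2567, 0.1407]
orientation: [3.133, 0.0, 1.88]
ft_force: [-1.0, -0.9, 6.1]
opening: 0.0003
clock 14.5 pos [0.5694 0.2567 0.1407] F [-1.  -0.9  6.1] open 0.0003
d tool mm [-0.2 -1.6  5.6] in target axes [-0.3 -1.5  5.7] rot [0.009 0.    0.009]
clock: 15.0
position: [0.5694, 0.2567, 0.1459]
orientation: [3.129, 0.001, 1.88]
ft_force: [-1.9, -0.2, 5.1]
opening: 0.0
```

```bash

python3 -m jog '[{"translation":[0,-1,5],"rotation":[0.01,0,0]},{"translation":[0,0,5],"rotation":[0,0,0]},{"translation":[0,0,4],"rotation":[0,0,0]},{"translation":[0,0,3],"rotation":[0,0,0]},{"translation":[0,0,2],"rotation":[0,0,0]}]'
python3 go.py .568 .256 .135 .3
python3 -m jog '[{"translation":[0,0,2],"rotation":[0,0,0]},{"translation":[0,0,2],"rotation":[0,0,0]},{"translation":[0,0,2],"rotation":[0,0,0]},{"translation":[0,0,2],"rotation":[0,0,0]},{"translation":[0,0,2],"rotation":[0,0,0]}]'
```

```text
clock: 15.5
position: [0.5694, 0.2567, 0.1334]
orientation: [3.133, 0.001, 1.881]
ft_force: [-1.7, -0.7, 9.1]
opening: 0.0003
clock 15.5 pos [0.5694 0.2567 0.1334] F [-1.7 -0.7  9.1] open 0.0003
d tool mm [-0.2 -1.5 -1.6] in target axes [-0.2 -1.5 -1.6] rot [0.009 0.001 0.01 ]
clock: 16.0
position: [0.5694, 0.2567, 0.1318]
orientation: [3.128, 0.001, 1.881]
ft_force: [-3.2, -1.5, 9.6]
opening: 0.0
```

```bash

python3 -m jog '[{"translation":[0,0,1],"rotation":[0.01,0,0]},{"translation":[0,0,1],"rotation":[0,0,0]},{"translation":[0,0,1],"rotation":[0,0,0]},{"translation":[0,0,1],"rotation":[0,0,0]},{"translation":[0,0,1],"rotation":[0,0,0]}]'
python3 - <<'E'
from rig import manip
import cv2,pickle
from h import *
for i in range(6):
    c=manip.capture("side" if i%2 else "top"); s=manip.sense(); print(s["clock"],s["position"].round(4) if hasattr(s["position"],'round') else np.round(s["position"],4),np.round(s["ft_force"],1))
    n="side" if i%2 else "top"
f=c["frame"][:,:,::-1]
cv2.imwrite("pics/side10.png",cv2.resize(f[110:200,220:320],None,fx=6,fy=6,interpolation=cv2.INTER_CUBIC))
cv2.imwrite("pics/side10b.png",f)
E
```

```text
clock: 16.5
position: [0.5694, 0.2567, 0.1352]
orientation: [3.133, 0.002, 1.881]
ft_force: [-1.8, -1.2, 9.0]
opening: 0.0003
16.55 [0.5694 0.2567 0.1353] [-2.3 -1.4  9.2]
16.6 [0.5694 0.2567 0.1353] [-1.7 -1.5  7.7]
16.65 [0.5694 0.2567 0.1352] [-2.2 -1.1  8.6]
16.7 [0.5694 0.2567 0.1352] [-2.3 -0.7  8.5]
16.75 [0.5694 0.2567 0.1352] [-2.7 -1.4  8.8]
16.8 [0.5694 0.2567 0.1352] [-1.3 -0.2  8.6]
```

View pics/side10.png

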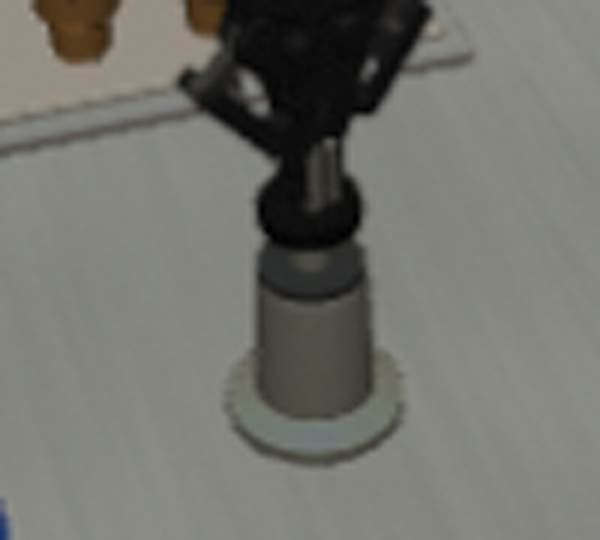

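View pics/side10b.png

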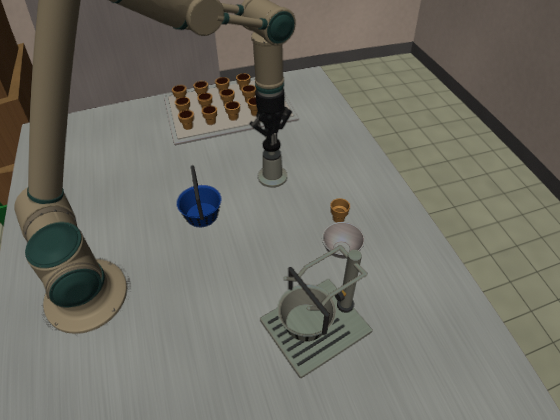

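The hold is steady: TCP z is 0.1352, which is 14.8 mm down, and the push is about 8.6 N against the 8.7 N expected at half travel. The pail still hangs in the hook at (307,310). I hand the job in.

```bash
python3 - <<'E'
from rig import manip
import numpy as np
for i in range(6): manip.capture("side")
s=manip.sense(); print(s["clock"],np.round(s["position"],4),np.round(s["ft_force"],1))
manip.close_job()
E
```

```text
17.1 [0.5694 0.2567 0.1351] [-2.6 -1.   8.4]
the job is handed in; nothing more can be done
```

The pail is hanging by its bar in both prongs of the hook, let go of. After that I pressed the plunger to half its travel with the shut fingers, and I handed the job in at 17.1 s while still holding it. No verdict was reported.

- **Pail:** with the gripper clear, the top view put the middle of the bar about 1 mm (x) and 3 mm (y) from the seat. The bar sat in both V's and the pail looked upright. The apparent bar length in that view came out about 6 mm more than nominal, so that position is good to a few millimetres. The last picture still showed the pail in the hook.
- **Plunger:** the fingertips held steady at 0.135 m for the last 0.6 s, which is 15 mm down. The upward force was about 8.5 N, against 8.7 N expected at half travel. My first press crept back up to about 4 mm, so I pressed again; that second press went as far as 18 mm before settling at 15. I did not read the gauge collars, because the fingers and cap hid them.
- **Bystanders:** the bowl, the cone cup and the blue pail look unmoved in the last pictures.

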